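Close up the pipette tip station

ROBOT

A 7-joint arm with a two-finger parallel gripper is mounted at the origin on a cart in front of the work surface, level with it; the furniture and walls round the work are solid. World frame = base frame: x ahead of the robot, y to its left, z up, the work surface at z = 0. Lengths are in m, angles in rad, forces in N, time in s.
With the tool pointing down it reaches from about 0.35 to 0.9 m from the base axis. Payload 8.1 kg.
Tool frame: the origin (TCP) lies on the centre line of the jaws, within the pads' length; the fingertips stand 14 mm ahead of it and the grasp point (between the pads) lies 5 mm behind it (arm.tip_reach is the distance from the TCP to the fingertips, in m); z points along the fingers, y is the direction in which the jaws open and shut (so a half turn about z gives the same grasp; the last joint's range is limited). The gripper opens to 92 mm and grips with 3 to 60 N. Pads are 19 mm wide; open, the fingers measure 130 mm over their backs; the gripper's body (75 mm by 190 mm) begins 47 mm behind the grasp point.
Start: joints at [1.23, 0.434, 0.025, 1.573, -0.012, 1.134, -0.075], TCP at [0.147, -0.607, 0.204] pointing down, gripper open.
Joint ranges: [-2.62, 2.62], [-0.44, 2.09], [-1.27, 1.32], [0.08, 2.57], [-1.32, 4.46], [0.12, 2], [-2.74, 2.74]. Speed limits (rad/s): [2.22, 2.22, 3.01, 3.01, 3.14, 3.14, 3.14].

INTERFACE

Orientations are given as a rotation vector (axis times angle).
In Python, from cell import sensors, vision, arm, nets gives the robot as it stands.
- The arm moves only by the shell command python3 -m handwheel 'ROWS' [FORCE]. ROWS is JSON, a list of rows, each an object of numbers: "tx", "ty", "tz": the shift along the tool's x, y, z in cm; "wx", "wy", "wz": the turn, a rotation vector about the tool's x, y, z in degrees; "claw": the opening, from 0 (shut) to 1 (fully open). A call has 1 to 12 rows; each row is the pose to reach, as a shift and turn from the pose commanded when the call began, along the tool's axes at that moment; what a row does not reach only later rows make up. A row lasts 1/12 s, in which the tool goes at most 41.7 mm and 7.16 degrees, less where a joint would pass 70% of its speed; a pose out of reach is approached as far as the arm can. A call with a gripper value outside its range is refused whole. The fingers move at their own pace and stop on an object; FORCE is the grip in N (left out, the last holds). Time passes only in rows, so rows that repeat a pose let the fingers close. It gives the time, the measured TCP pose, the force and the opening at its end, in the units of the state.
- sensors.observe(): the state, without advancing time (a new reading comes with each control period).
- vision.get_image(name): name is "scene" or "side" or "wrist"; returns (picture, depth): 400x640x3 uint8, blue, green, red; 400x640 float32, m along the optical axis (not along the pixel's ray), 0 where there is no reading.
- vision.camera_model(name): a dict with "K" (3x3 intrinsics, pixels), "k1" (the pictures are not rectified: a ray, as slopes to the right and down, at radius r is drawn at 1 + k1 r^2 times it, then the intrinsics apply), "xyz" and "attitude" of the camera in the world; the wrist camera has in their place "hand_eye" (4x4, takes a point from camera to tool coordinates, whose origin is the TCP and whose axes are the flange's). Camera axes: x right, y down, z forward; pixel columns grow to the right and rows downward; lengths in m; the calibration is good to about 2 mm. A picture is of the moment at which its call begins: read the wrist's pose just before it. camera_model takes no time and is no camera call.
- arm.sign_off(): hands the job in, once; it reports no verdict.
Trained networks look in the newest picture that a camera, given by its name, has taken for a name from the list of things; names that differ only in an ending like _2 or _b are one class to them, and where a whole thing is asked for, a point or a joint stands for the part that bears it (a point fixed in the world has none). Each returns a list of dicts, best first, with "score" (0 to 1); they miss things now and then, are a little off and sometimes report something else, mostly with a low value. They report only what shows in the picture. A call takes as long as a camera call. They do not tell look-alikes from the thing itself.
- nets.cut_out(label, camera): "region" (400x640 bool, what is visible of it) and "uv" ([column, row] in pixels, amid what is visible of it).
The state is a dict: "clock": time; "joints": joint angles; "dq": joint speeds; "joint_efforts": joint torques, N m; "position": TCP position; "ee_rot": TCP orientation; "force": force on the tool from outside, world axes, zero at the start; "ft_torque": the same for the moment, N m; "width": opening from 0.0 (shut) to 1.0 (fully open).
Only numpy, scipy, OpenCV 4.12 (cv2) and the standard library are available. Lean on these libraries where they do the work, as an engineer would, in place of code of your own. Each camera call takes 0.05 s, during which the arm holds its last target.

TASK

The pipette tip station has been left open: swing the lid of the tip box over with a fingertip until it is shut, and only then gently push the tray that carries the box fully home into its housing, without ramming it. Just push with the fingertips; leave the two small bottles and the marker pen where they are.

Things in the scene. Friction and masses are not known exactly. Their poses are not given: they have to be found in the camera images.
- station: Tip station: white sheet-metal housing fixed to the bench, 135 (x) x 108 (y) x 94 mm high, open at its front, which faces its own -x. Origin: centre of its underside, on the worktop. Its x axis points from the open front to the closed back, y to the left (seen from the front), z up. Position and yaw vary. A fixed water bath, 0.27 m high, stands on the worktop to the right (world y below -0.48).
- tray (a joint): How far the tray is pulled out along the station's -x, m: 0 = fully home, up to 0.135; starts at 0.117 to 0.128. About 2.5 N of friction, no spring: it stays where left; rigid stop at 0. It carries the tip box, fixed in it with its 112 mm length along the station's x. Only with the lid shut does the box fit under the housing's roof.
- panel_face (a point): Centre of the outer (robot-side) face of the tray's grey front panel: an upright plate 108 mm wide (station y), 6 mm thick, reaching from 5 to 89 mm above the worktop. Axes as the station's; the face looks to -x. At tray = 0 it lies at x = -0.0755, y = 0, z = 0.047 in the station's frame. Pushing it along the station's +x closes the tray.
- tipbox_lid (a joint): Angle of the clear lid of the blue tip box (112 x 68 x 68 mm when shut), rad: 0 shut, 1.92 fully open; starts at 1.5 to 1.9. Hinged along the box's long left (+y) side, it leans to the left. Light (30 g); a slight hinge friction (0.01 N m) holds it at any angle: push its outside over toward the station's -y, then press it down near its free edge till shut (under 1 N).
- lid_hinge (a point): Middle of the lid's hinge line, 54 mm above the worktop, moving with the tray; the line runs along the station's x, 112 mm long. Axes as the station's. At tray = 0 it lies at x = -0.0095, y = 0.035, z = 0.054 in the station's frame.
- lid_edge (a point): Middle of the lid's free edge, at the corner of its top plate: 69 mm from the hinge line across the lid and 26 mm above it when shut (then 80 mm above the worktop). The lid is a shallow clear cap 26 mm deep, 112 mm long; fully open this point stands 0.11 m above the worktop, 47 mm left of the hinge line, and the top plate's outside faces left and a little down.
- dropper: Small brown dropper bottle with a black cap, 33 mm across, 72 mm tall, loose, standing beside the housing's right side. Origin: centre of its underside. Leave it.
- stain_bottle: White bottle with a blue cap, 48 mm across, 95 mm tall, loose, standing beside the housing's left side. Origin: centre of its underside. Leave it.
- marker: Marker pen, 135 mm long, 17 mm thick, loose, lying on the worktop left of the tray. Origin: centre of its underside. Leave it.
Mind the look-alikes: they are no part of the job. Leave any purple look-alike of the dropper alone.

How it is judged:
On the way, in this order (a step that is already met when the one before it is completed fails the run):
1. the lid is shut while the tray is still out (value of joint tipbox_lid below 0.08 rad and value of joint tray above 0.06 m), for 0.2 s.
2. the tray is fully home (value of joint tray below 0.004 m), for 0.2 s.
At the end, for the whole second after the job is handed in: The lid is shut (within 0.08 rad), the tray is home (within 4 mm), and the two bottles and the marker are within 20 mm of where they stood, the bottles upright (value of joint tray below 0.004 m and value of joint tipbox_lid below 0.08 rad and distance of each of dropper, stain_bottle, marker from where it was at the start of the episode below 0.02 m and angle between each of dropper, stain_bottle's own z axis and vertical below 0.2 rad); the robot touches nothing.
It fails at once if the tray is pushed in (below 90 mm) with the lid open more than 0.3 rad (value of joint tray below 0.09 m and value of joint tipbox_lid above 0.3 rad).
It fails at once if a bottle or the marker is lifted, carried or shoved more than 20 mm (distance of any of dropper, stain_bottle, marker from where it was at the start of the episode above 0.02 m).
It fails at once if a bottle is tipped (angle between any of dropper, stain_bottle's own z axis and vertical above 0.4 rad).
It fails at once if the station is rammed or pressed with more than 40 N (contact force between the fingers and station above 40 N).
It also fails if it takes over 48 s, if anything falls off the work surface, if the arm or the gripper's body presses on something with over 40 N, if the wrist force passes 120 N, or if a joint passes its speed limit or range.

## Working session

There is one attempt and no reset: what is moved stays moved. The work goes in short steps, Python scripts to look and compute and a shell command to move; the robot and the scene stay as the last step left them, time stands still between calls to the robot, and variables do not carry over. Pictures are saved under pics/ and viewed, and the job is handed in when it is done.

```bash
ls; mkdir -p pics
python3 - <<'E'
from cell import sensors, vision, arm, nets
import cv2
print(sensors.observe()); print(arm.tip_reach)
for n in ("scene","side","wrist"):
    p,d=vision.get_image(n); cv2.imwrite(f"pics/{n}0.png",p); print(n,vision.camera_model(n))
E
```

```text
pics
{'clock': 0.0, 'joints': array([ 1.23041427,  0.43521224,  0.02496429,  1.5740921 , -0.01159478,
        1.13401751, -0.07510494]), 'dq': array([ 2.05344134e-04,  6.87086080e-04, -4.74774430e-05,  4.45149348e-04,
       -3.01497553e-04, -1.37321678e-03, -7.13314278e-04]), 'joint_efforts': array([ 1.45948001e-03, -6.67827272e+01,  9.85720418e-01, -3.14458466e+01,
       -6.04983210e-02,  4.29728057e-02,  9.63029242e-05]), 'position': array([ 0.14703072, -0.60688985,  0.20275352]), 'ee_rot': array([-3.11788894e+00, -3.72343383e-01,  5.18973012e-04]), 'force': array([0.20191434, 0.9176073 , 0.70218071]), 'ft_torque': array([-0.00183627,  0.00546182, -0.00783473]), 'width': 0.9993681960920687}
0.014
scene {'K': array([[453.15943642,   0.        , 312.35253128],
       [  0.        , 453.15943642, 203.34736944],
       [  0.        ,   0.        ,   1.        ]]), 'k1': 0.0300962263061987, 'xyz': array([0.07500122, 0.39161726, 0.81142532]), 'attitude': array([-0.90493616,  2.52705119, -1.00955345])}
side {'K': array([[492.38604534,   0.        , 319.76915757],
       [  0.        , 492.38604534, 195.58025122],
       [  0.        ,   0.        ,   1.        ]]), 'k1': -0.07191757147822743, 'xyz': array([ 1.16330261, -0.42088529,  1.02530883]), 'attitude': array([-2.15120485, -1.44105843,  0.43810509])}
wrist {'K': array([[296.51401887,   0.        , 322.52208612],
       [  0.        , 296.51401887, 203.29294727],
       [  0.        ,   0.        ,   1.        ]]), 'k1': 0.01420483599353197, 'hand_eye': array([[-9.13082042e-04, -9.59784993e-01, -2.80734630e-01,
         7.46357694e-02],
       [ 9.99999577e-01, -8.44926135e-04, -3.63810586e-04,
        -4.10317452e-04],
       [ 1.11979914e-04, -2.80734844e-01,  9.59785359e-01,
        -1.82627074e-01],
       [ 0.00000000e+00,  0.00000000e+00,  0.00000000e+00,
         1.00000000e+00]])}
```

View pics/scene0.png

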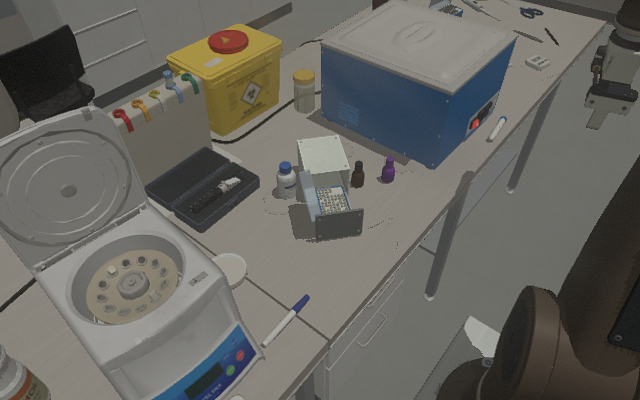

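View pics/side0.png

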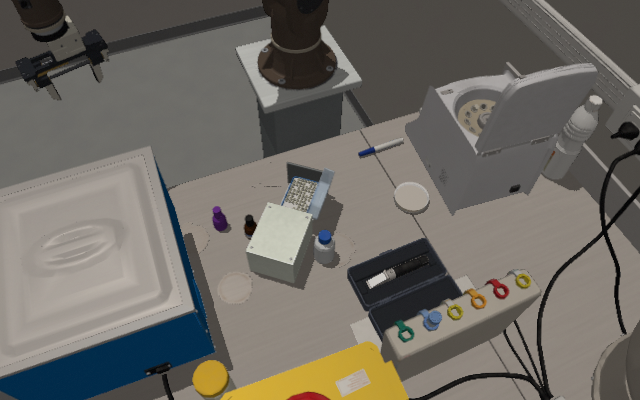

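The scene view has the station roof at (323,158), the grey panel at (338,222) and the open lid leaning left at (308,190). The brown dropper is at (358,174), its purple look-alike at (388,170), the white and blue stain bottle at (286,178), and the marker pen at (287,320). A second pen at (498,128) lies by the water bath. Next I measure the poses.

```bash
cat > h.py <<'E'
from cell import sensors, vision, arm, nets
import cv2, numpy as np
from scipy.spatial.transform import Rotation as R
def campose(n):
    m=vision.camera_model(n)
    if n=="wrist":
        s=sensors.observe(); T=np.eye(4); T[:3,:3]=R.from_rotvec(s['ee_rot']).as_matrix(); T[:3,3]=s['position']
        return m,T@m['hand_eye']
    T=np.eye(4); T[:3,:3]=R.from_rotvec(m['attitude']).as_matrix(); T[:3,3]=m['xyz']; return m,T
def cloud(n):
    m,T=campose(n); p,d=vision.get_image(n)
    u,v=np.meshgrid(np.arange(640),np.arange(400))
    dist=np.array([m['k1'],0,0,0,0.])
    xy=cv2.undistortPoints(np.stack([u,v],-1).reshape(-1,1,2).astype(float),m['K'],dist).reshape(400,640,2)
    P=np.dstack([xy*d[...,None],d])@T[:3,:3].T+T[:3,3]
    P[d==0]=np.nan
    return p,d,P
def proj(n,X,mt=None):
    m,T=mt or campose(n); Ti=np.linalg.inv(T)
    X=np.atleast_2d(X).astype(float)
    return cv2.projectPoints(X,cv2.Rodrigues(Ti[:3,:3])[0],Ti[:3,3],m['K'],np.array([m['k1'],0,0,0,0.]))[0].reshape(-1,2)
E
python3 - <<'E'
from h import *
for n in ("scene","side"):
    p,d,P=cloud(n)
    np.save(f"/tmp/{n}P.npy",P)
    for l in ("station","tray","tipbox_lid","panel_face","dropper","stain_bottle","marker"):
        for r in nets.cut_out(l,n)[:3]:
            g=r['region']; q=P[g]; q=q[~np.isnan(q[:,0])]
            print(n,l,round(r['score'],2),np.round(r['uv']),g.sum(),np.round(np.median(q,0),3),np.round(np.percentile(q,[3,97],axis=0),3).tolist())
    # roof
    if n: 
        c=nets.cut_out("station",n)
        if c:
            q=P[c[0]['region']]; q=q[(q[:,2]>.086)&(q[:,2]<.104)].astype(np.float32)
            rc=cv2.minAreaRect(q[:,:2]*1000); print('roof',len(q),rc,np.median(q[:,2]),cv2.boxPoints(rc).tolist())
E
```

```text
scene station 0.75 [328. 185.] 4920 [ 0.553 -0.215  0.075] [[0.444, -0.327, 0.005], [0.678, -0.112, 0.12]]
scene tray 0.82 [331. 213.] 2546 [ 0.502 -0.16   0.056] [[0.439, -0.233, 0.012], [0.581, -0.11, 0.121]]
scene tipbox_lid 0.65 [311. 195.] 600 [ 0.536 -0.13   0.118] [[0.507, -0.181, 0.063], [0.597, -0.106, 0.122]]
scene tipbox_lid 0.55 [331. 210.] 2563 [ 0.502 -0.162  0.055] [[0.439, -0.237, 0.01], [0.582, -0.11, 0.121]]
scene panel_face 0.74 [330. 212.] 2462 [ 0.5   -0.161  0.056] [[0.439, -0.23, 0.013], [0.578, -0.111, 0.121]]
scene dropper 0.81 [356. 175.] 279 [ 0.539 -0.318  0.036] [[0.529, -0.335, 0.002], [0.557, -0.309, 0.071]]
scene dropper 0.81 [387. 170.] 290 [ 0.489 -0.381  0.036] [[0.478, -0.394, 0.001], [0.506, -0.372, 0.072]]
scene stain_bottle 0.72 [285. 180.] 593 [ 0.652 -0.176  0.057] [[0.64, -0.199, 0.005], [0.674, -0.164, 0.095]]
roof 1769 ((575.2614135742188, -229.10296630859375), (122.28594970703125, 269.8009338378906), 49.70493698120117) 0.0936306 [[432.8269348144531, -188.49481201171875], [638.610595703125, -362.9815673828125], [717.6959228515625, -269.7111
[... 590 characters left out ...]
r 0.49 [220. 221.] 269 [ 0.504 -0.387  0.038] [[0.489, -0.401, 0.003], [0.511, -0.374, 0.072]]
side stain_bottle 0.85 [327. 251.] 587 [ 0.678 -0.193  0.064] [[0.655, -0.211, 0.005], [0.689, -0.17, 0.095]]
side stain_bottle 0.29 [304. 188.] 1889 [ 0.518 -0.175  0.057] [[0.444, -0.224, 0.042], [0.599, -0.124, 0.121]]
side marker 0.53 [383. 148.] 262 [0.423 0.087 0.012] [[0.412, 0.022, -0.001], [0.429, 0.15, 0.017]]
roof 2786 ((575.64404296875, -229.13217163085938), (122.64374542236328, 269.036376953125), 48.191219329833984) 0.09286631 [[434.4976501464844, -185.1637725830078], [635.0303955078125, -364.5160217285156], [716.7904052734375, -273.1005859375], [516.2576904296875, -93.74832153320312]]
```

Run:
```python
from h import *
Q=[]
for n in ("scene","side"):
    P=np.load(f"/tmp/{n}P.npy")
    m=(P[...,2]>.087)&(P[...,2]<.1)&(abs(P[...,0]-.6)<.15)&(abs(P[...,1]+.25)<.15)
    m=cv2.morphologyEx(m.astype(np.uint8),cv2.MORPH_OPEN,np.ones((5,5)))
    k,L,st,c=cv2.connectedComponentsWithStats(m); i=1+st[1:,4].argmax(); q=P[L==i]; print(st[i],c[i])
    rc=cv2.minAreaRect((q[:,:2]*1000).astype(np.float32)); print(n,len(q),rc); print(cv2.boxPoints(rc))
    print('lid pts: ')
    # panel top edge
    mm=(P[...,2]>.083)&(P[...,2]<.092)&(P[...,0]<.54)&(P[...,0]>.4)&(abs(P[...,1]+.18)<.08)
    b=P[mm]; rc=cv2.minAreaRect((b[:,:2]*1000).astype(np.float32)); print('panel top',len(b),rc,cv2.boxPoints(rc).tolist())
```

```text
[ 298  135   51   40 1536] [322.5234375  154.58789062]
scene 1536 ((620.0111083984375, -276.48681640625), (108.19912719726562, 139.56982421875), 50.146244049072266)
[[ 531.76984 -273.29785]
 [ 638.9151  -362.7384 ]
 [ 708.2524  -279.67578]
 [ 601.1071  -190.23523]]
lid pts: 
panel top 208 ((476.09222412109375, -145.6868896484375), (120.9098129272461, 13.72836685180664), 46.3942985534668) [[429.4266052246094, -184.72830200195312], [439.3673400878906, -194.1966552734375], [522.7578125, -106.64547729492188], [512.817138671875, -97.1771240234375]]
[ 246  203   64   62 2583] [278.69415408 233.66937669]
side 2583 ((620.4190673828125, -276.4502258300781), (108.74401092529297, 137.15359497070312), 50.10325241088867)
[[ 532.9323  -274.17896]
 [ 638.1568  -362.1501 ]
 [ 707.9058  -278.7215 ]
 [ 602.68134 -190.75037]]
lid pts: 
panel top 111 ((478.9988708496094, -145.78128051757812), (123.85271453857422, 21.091655731201172), 39.887760162353516) [[424.7197570800781, -177.4019317626953], [438.2455139160156, -193.5856170654297], [533.2779541015625, -114.16062927246094], [519.752197265625, -97.97694396972656]]
```

Run:
```python
import cv2
p=cv2.imread('pics/scene0.png')[120:260,250:410]; q=cv2.imread('pics/side0.png')[140:300,200:380]
cv2.imwrite('pics/c1.png',cv2.resize(p,None,fx=4,fy=4,interpolation=2)); cv2.imwrite('pics/c2.png',cv2.resize(q,None,fx=3.6,fy=3.6,interpolation=2))
```

```text
(no output)
```

View pics/c1.png

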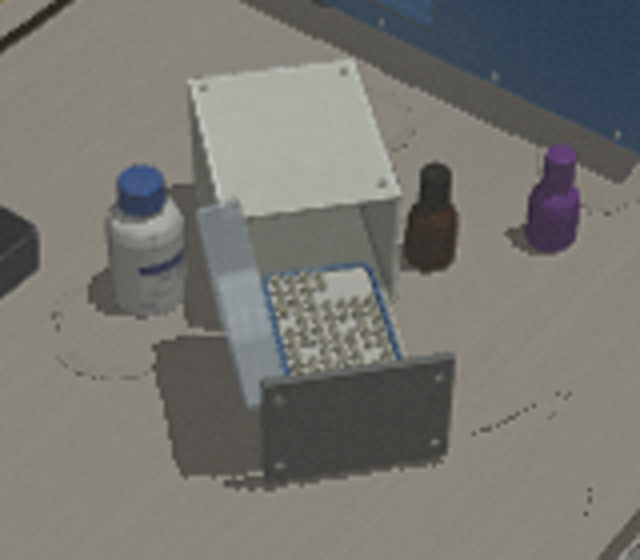

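View pics/c2.png

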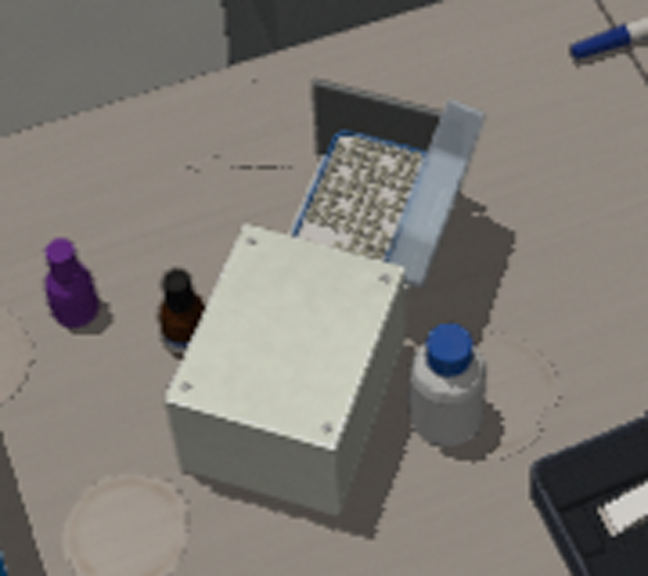

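Both cameras give the same station pose: centre (0.620, -0.2765), yaw about -39.9°. The roof measures 108 x 138 mm, which fits the given size. The target dropper is the brown bottle at (356,175), beside the right side of the housing. The purple one at (387,170) is the look-alike. Next: tray extension, lid angle and the bath's extent.

```bash
cat >> h.py <<'E'
O=np.array([.6202,-.2765,0]); YAW=np.deg2rad(-39.9)
RS=R.from_euler('z',YAW).as_matrix()
def toS(X): return (np.asarray(X)-O)@RS
def toW(X): return np.asarray(X)@RS.T+O
def cmdto(S):  # shift in tool cm from current measured TCP to TCP at station coords S, tool aligned tx=+ys, ty=+xs, tz=down
    s=sensors.observe(); T=R.from_rotvec(s['ee_rot']).as_matrix()
    Rt=RS@np.array([[0,1,0],[1,0,0],[0,0,-1.]])
    w=R.from_matrix(T.T@Rt).as_rotvec(degrees=True)
    return np.round(T.T@(toW(S)-s['position'])*100,2),np.round(w,2),np.round(toS(s['position']),4),s['clock']
E
python3 - <<'E'
from h import *
for n in ("scene","side"):
    P=np.load(f"/tmp/{n}P.npy"); S=toS(P)
    m=(abs(S[...,1])<.045)&(S[...,2]>.02)&(S[...,2]<.08)&(S[...,0]<-.17)&(S[...,0]>-.25)
    print(n,'face x',m.sum(),np.percentile(S[m][:,0],[5,25,50,75,95]).round(4))
    m=(S[...,2]>.084)&(S[...,2]<.0905)&(S[...,0]<-.17)&(S[...,0]>-.22)&(abs(S[...,1])<.04)
    print('panel top',m.sum(),np.percentile(S[m],[3,97],axis=0).round(4).tolist())
    m=(S[...,0]<-.08)&(S[...,0]>-.20)&(S[...,1]>.0)&(S[...,1]<.12)&(S[...,2]>.095)&(S[...,2]<.14)
    q=S[m]; print('lid',len(q),np.percentile(q,[2,50,98],axis=0).round(4).tolist())
    m=(S[...,0]<-.11)&(S[...,0]>-.17)&(S[...,1]>-.02)&(S[...,1]<.12)&(S[...,2]>.04)
    q=S[m]
    for z in np.arange(.04,.13,.01):
        k=(q[:,2]>=z)&(q[:,2]<z+.01); 
        if k.sum(): print(z.round(2),k.sum(),np.percentile(q[k][:,1],[5,50,95]).round(3))
    m=(P[...,2]>.2)&(P[...,2]<.3)&(P[...,1]<-.4)&(P[...,0]>.2)
    print('bath',np.percentile(P[m],[1,99],axis=0).round(3).tolist())
    print({k:toS(v).round(3).tolist() for k,v in dict(drop=[.546,-.324,0],stain=[.665,-.186,0],mark=[.421,.087,0]).items()})
E
```

```text
scene face x 704 [-0.1992 -0.1979 -0.1971 -0.1964 -0.1953]
panel top 106 [[-0.1992, -0.037, 0.0847], [-0.192, 0.0371, 0.0899]]
lid 501 [[-0.1881, 0.0461, 0.0983], [-0.1497, 0.0588, 0.1185], [-0.0835, 0.0714, 0.1228]]
0.04 57 [-0.015  0.005  0.03 ]
0.05 309 [-0.017  0.007  0.03 ]
0.11 145 [0.053 0.064 0.071]
0.12 88 [0.047 0.051 0.061]
bath [[0.409, -0.826, 0.201], [1.067, -0.413, 0.261]]
{'drop': [-0.026, -0.084, 0.0], 'stain': [-0.024, 0.098, 0.0], 'mark': [-0.386, 0.151, 0.0]}
side face x 420 [-0.1943 -0.1927 -0.1913 -0.1824 -0.1726]
panel top 79 [[-0.1985, -0.0364, 0.0842], [-0.1898, 0.0364, 0.0897]]
lid 452 [[-0.1813, 0.0469, 0.1122], [-0.1286, 0.06, 0.1183], [-0.0809, 0.072, 0.1227]]
0.04 114 [-0.017  0.003  0.03 ]
0.05 315 [-0.017  0.008  0.028]
0.06 2 [0.064 0.064 0.065]
0.07 3 [0.066 0.067 0.067]
0.08 1 [0.068 0.068 0.068]
0.09 1 [0.069 0.069 0.069]
0.1 3 [0.07  0.071 0.071]
0.11 183 [0.049 0.063 0.072]
0.12 69 [0.047 0.053 0.062]
bath [[0.414, -0.793, 0.203], [0.951, -0.427, 0.26]]
{'drop': [-0.026, -0.084, 0.0], 'stain': [-0.024, 0.098, 0.0], 'mark': [-0.386, 0.151, 0.0]}
```

Tray is out about 0.1215 m. The lid edge is at station y≈0.0715, z≈0.115, so about 1.75 rad. Both values lie in the stated ranges. Work out the approach.

Run:
```python
from h import *
print(cmdto([-.131,.135,.33])); print(cmdto([-.131,.135,.099]));
```

```text
(array([ 56.83, -39.58, -12.64]), array([  0.  ,   0.  , -36.48]), array([-0.1506, -0.5573,  0.2036]), 1.05)
(array([ 56.83, -39.58,  10.46]), array([  0.  ,   0.  , -36.48]), array([-0.1506, -0.5573,  0.2036]), 1.05)
```

```bash
python3 -m handwheel '[{"tz":-4,"claw":0},{"tz":-8,"claw":0},{"tz":-11,"tx":2,"ty":-1,"claw":0},{"tx":5,"ty":-3,"tz":-12.6,"claw":0},{"tx":8,"ty":-5,"tz":-12.6,"wz":-5,"claw":0},{"tx":11,"ty":-7.5,"tz":-12.6,"wz":-10,"claw":0},{"tx":14,"ty":-9.8,"tz":-12.6,"wz":-15,"claw":0},{"tx":17,"ty":-12,"tz":-12.6,"wz":-20,"claw":0},{"tx":20,"ty":-14,"tz":-12.6,"wz":-25,"claw":0},{"tx":23,"ty":-16,"tz":-12.6,"wz":-30,"claw":0},{"tx":26,"ty":-18,"tz":-12.6,"wz":-36.5,"claw":0},{"tx":26,"ty":-18,"tz":-12.6,"wz":-36.5,"claw":0}]'
python3 - <<'E'
from h import *
print(cmdto([-.131,.135,.33]))
E
```

```text
(array([ 56.83, -39.58, -12.64]), array([  0.  ,   0.  , -36.48]), array([-0.1506, -0.5573,  0.2036]), 1.05)invalid input
```

```bash
python3 -m handwheel '[{"tz":-4,"claw":0.0},{"tz":-8,"claw":0.0}]'; python3 -m handwheel --help
```

```text
invalid input
invalid input: not JSON, or not a number
```

```bash
python3 -m handwheel '[{"tx":0,"ty":0,"tz":-4,"wx":0,"wy":0,"wz":0,"claw":0},{"tx":0,"ty":0,"tz":-8,"wx":0,"wy":0,"wz":0,"claw":0},{"tx":1,"ty":-1,"tz":-11,"wx":0,"wy":0,"wz":0,"claw":0},{"tx":4,"ty":-3,"tz":-12.6,"wx":0,"wy":0,"wz":0,"claw":0}]' 10
```

```text
clock: 1.38
position: [0.1748, -0.5724, 0.3334]
ee_rot: [3.115, 0.36, -0.003]
force: [0.7, -0.1, -0.2]
width: 0.761
```

All seven keys are required. Now the long transfer.

```bash
python3 -m handwheel '[{"tx":3,"ty":-2,"tz":0,"wx":0,"wy":0,"wz":-4,"claw":0},{"tx":6,"ty":-4,"tz":0,"wx":0,"wy":0,"wz":-8,"claw":0},{"tx":9,"ty":-6,"tz":0,"wx":0,"wy":0,"wz":-12,"claw":0},{"tx":12,"ty":-8,"tz":0,"wx":0,"wy":0,"wz":-16,"claw":0},{"tx":15,"ty":-10,"tz":0,"wx":0,"wy":0,"wz":-20,"claw":0},{"tx":18,"ty":-12.5,"tz":0,"wx":0,"wy":0,"wz":-24,"claw":0},{"tx":21,"ty":-14.5,"tz":0,"wx":0,"wy":0,"wz":-28,"claw":0},{"tx":24,"ty":-16.5,"tz":0,"wx":0,"wy":0,"wz":-32,"claw":0},{"tx":27,"ty":-18.5,"tz":0,"wx":0,"wy":0,"wz":-36.5,"claw":0},{"tx":30,"ty":-20.5,"tz":0,"wx":0,"wy":0,"wz":-36.5,"claw":0},{"tx":33,"ty":-22.5,"tz":0,"wx":0,"wy":0,"wz":-36.5,"claw":0},{"tx":36,"ty":-25,"tz":0,"wx":0,"wy":0,"wz":-36.5,"claw":0}]'
python3 - <<'E'
from h import *
print(cmdto([-.131,.135,.33])); print(sensors.observe()['joints'].round(2))
E
```

```text
clock: 2.38
position: [0.4709, -0.2405, 0.3296]
ee_rot: [2.846, 1.328, 0.0]
force: [1.6, -1.0, 0.5]
width: 0.006
(array([20.32,  0.64, -0.04]), array([ 0.04,  0.02, -0.05]), array([-0.1376, -0.0682,  0.3296]), 2.3833)
[ 0.64  0.22 -0.34  1.58  0.07  1.35 -0.4 ]
```

```bash
python3 -m handwheel '[{"tx":4,"ty":0.6,"tz":0,"wx":0,"wy":0,"wz":0,"claw":0},{"tx":8,"ty":0.6,"tz":0,"wx":0,"wy":0,"wz":0,"claw":0},{"tx":12,"ty":0.6,"tz":0,"wx":0,"wy":0,"wz":0,"claw":0},{"tx":16,"ty":0.6,"tz":0,"wx":0,"wy":0,"wz":0,"claw":0},{"tx":19,"ty":0.6,"tz":2,"wx":0,"wy":0,"wz":0,"claw":0},{"tx":20.3,"ty":0.6,"tz":5,"wx":0,"wy":0,"wz":0,"claw":0},{"tx":20.3,"ty":0.6,"tz":8.5,"wx":0,"wy":0,"wz":0,"claw":0},{"tx":20.3,"ty":0.6,"tz":12,"wx":0,"wy":0,"wz":0,"claw":0},{"tx":20.3,"ty":0.6,"tz":15,"wx":0,"wy":0,"wz":0,"claw":0},{"tx":20.3,"ty":0.6,"tz":18,"wx":0,"wy":0,"wz":0,"claw":0},{"tx":20.3,"ty":0.6,"tz":20,"wx":0,"wy":0,"wz":0,"claw":0},{"tx":20.3,"ty":0.6,"tz":20,"wx":0,"wy":0,"wz":0,"claw":0}]'
python3 - <<'E'
from h import *
print(cmdto([-.131,.135,.099])); print(sensors.observe()['joints'].round(2))
for n in("scene","wrist"):
    p,d=vision.get_image(n); cv2.imwrite(f'pics/{n}1.png',p)
E
```

```text
clock: 3.38
position: [0.6017, -0.0894, 0.125]
ee_rot: [-2.843, -1.329, 0.01]
force: [-0.9, -0.5, -0.0]
width: 0.009
(array([0.34, 0.34, 2.59]), array([-0.35,  0.25,  0.02]), array([-0.1342,  0.1317,  0.125 ]), 3.3833)
[ 0.32  0.52 -0.38  1.68  0.22  1.   -0.83]
```

View pics/scene1.png

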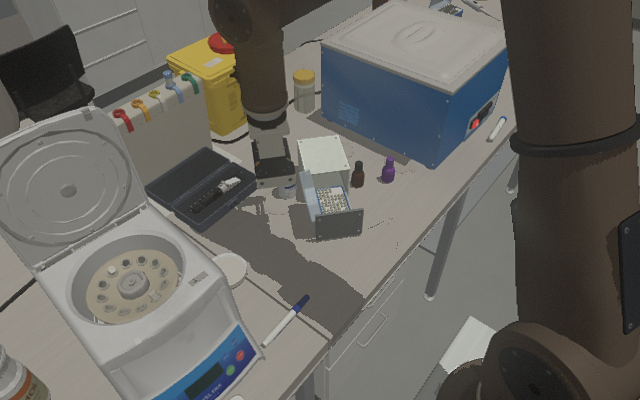

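View pics/wrist1.png

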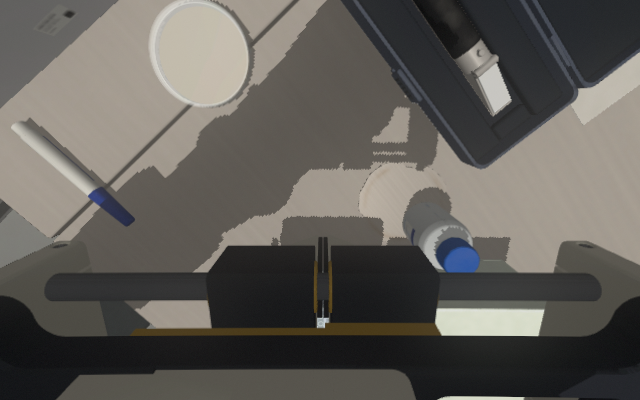

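The gripper stands left of the lid. The stain bottle at (457,255) in the wrist view is well below the body, and the fingers are closed. Now lower and sweep toward -y, slowly.

```bash
python3 -m handwheel '[{"tx":0,"ty":0.3,"tz":1.3,"wx":0,"wy":0,"wz":0,"claw":0},{"tx":0,"ty":0.3,"tz":2.6,"wx":0,"wy":0,"wz":0,"claw":0},{"tx":-1.5,"ty":0.3,"tz":2.6,"wx":0,"wy":0,"wz":0,"claw":0},{"tx":-3,"ty":0.3,"tz":2.6,"wx":0,"wy":0,"wz":0,"claw":0},{"tx":-4,"ty":0.3,"tz":2.6,"wx":0,"wy":0,"wz":0,"claw":0},{"tx":-5,"ty":0.3,"tz":2.6,"wx":0,"wy":0,"wz":0,"claw":0},{"tx":-6,"ty":0.3,"tz":2.6,"wx":0,"wy":0,"wz":0,"claw":0},{"tx":-7,"ty":0.3,"tz":2.6,"wx":0,"wy":0,"wz":0,"claw":0},{"tx":-7.6,"ty":0.3,"tz":2.6,"wx":0,"wy":0,"wz":0,"claw":0},{"tx":-7.6,"ty":0.3,"tz":2.6,"wx":0,"wy":0,"wz":0,"claw":0}]'
python3 - <<'E'
from h import *
print(cmdto([-.131,-.02,.099]))
for n in("scene","side"):
    p,d=vision.get_image(n); 
    cv2.imwrite(f'pics/{n}2.png',cv2.resize(p[120:260,230:410] if n=="scene" else p[120:300,200:380],None,fx=3.2,fy=3.2))
E
```

```text
clock: 4.32
position: [0.5573, -0.1513, 0.1037]
ee_rot: [2.847, 1.327, -0.001]
force: [0.2, -1.0, 0.3]
width: 0.005
(array([-7.57, -0.23,  0.48]), array([ 0.02,  0.05, -0.1 ]), array([-0.1286,  0.0557,  0.1037]), 4.3167)
```

View pics/scene2.png

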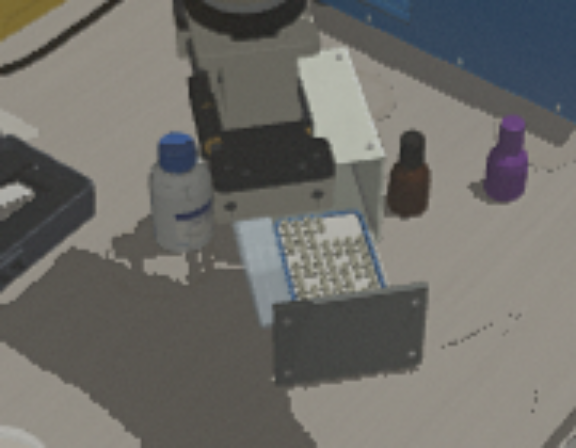

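View pics/side2.png

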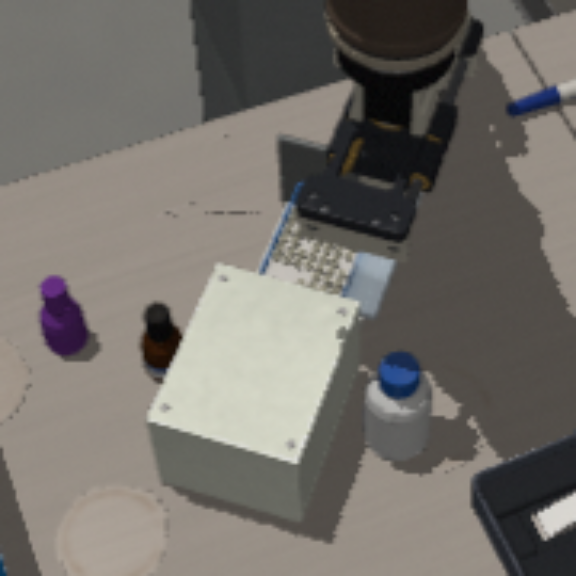

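Run:
```python
from h import *
for n in ("scene","side"):
    p,d,P=cloud(n); S=toS(P)
    for a,b in((-.18,-.16),(-.11,-.09)):
      m=(S[...,0]<b)&(S[...,0]>a)&(S[...,1]>.02)&(S[...,1]<.12)&(S[...,2]>.05)
      q=S[m]
      for z in np.arange(.05,.14,.01):
        k=(q[:,2]>=z)&(q[:,2]<z+.01); 
        if k.sum(): print(n,a,z.round(2),k.sum(),np.percentile(q[k][:,1],[5,50,95]).round(3))
    for r in nets.cut_out("tipbox_lid",n)[:2]:
        q=S[r['region']]; print(r['score'],r['uv'],np.nanpercentile(q,[5,50,95],axis=0).round(3).tolist())
```

```text
scene -0.18 0.05 1 [0.028 0.028 0.028]
scene -0.18 0.11 53 [0.052 0.064 0.071]
scene -0.18 0.12 32 [0.047 0.052 0.065]
scene -0.11 0.05 30 [0.021 0.027 0.033]
0.72 [313.6, 200.2] [[-0.188, 0.048, 0.078], [-0.183, 0.059, 0.116], [-0.148, 0.069, 0.122]]
side -0.11 0.05 23 [0.021 0.027 0.031]
side -0.11 0.06 1 [0.064 0.064 0.064]
side -0.11 0.07 1 [0.066 0.066 0.066]
side -0.11 0.08 1 [0.068 0.068 0.068]
side -0.11 0.1 1 [0.07 0.07 0.07]
side -0.11 0.11 10 [0.05  0.066 0.072]
0.67 [316.6, 207.9] [[-0.088, 0.047, 0.071], [-0.078, 0.059, 0.108], [-0.075, 0.07, 0.12]]
```

Run:
```python
from h import *
s=sensors.observe(); print(s['position'],toS(s['position']),s['force'],s['clock'])
t=s['position'].copy(); t2=t-[0,0,.014]; 
for n in("scene","side","wrist"):
    p,d=vision.get_image(n); 
    for X,c in((t,(0,255,0)),(t2,(0,0,255)),(toW([-.131,.0715,.115]),(255,0,0)),(toW([-.075,.0715,.115]),(255,0,255)),(toW([-.187,.0715,.115]),(255,0,255))):
        u=proj(n,X)[0]; print(n,u.round())
        cv2.circle(p,tuple(int(i) for i in u),2,c,-1)
    q={"scene":p[120:260,230:410],"side":p[120:260,230:410],"wrist":p}[n]
    cv2.imwrite(f'pics/{n}3.png',cv2.resize(q,None,fx=4,fy=4) if n!="wrist" else q)
```

```text
[ 0.55873841 -0.14869052  0.10348947] [-0.12913453  0.05862647  0.10348947] [ 0.53767025  0.28067836 -0.88539401] 4.6167
scene [308. 190.]
scene [308. 194.]
scene [302. 188.]
scene [298. 171.]
scene [306. 206.]
side [322. 190.]
side [322. 194.]
side [328. 188.]
side [320. 208.]
side [334. 170.]
wrist [324. 234.]
wrist [324. 227.]
wrist [321. 222.]
wrist [413. 222.]
wrist [230. 222.]
```

View pics/scene3.png

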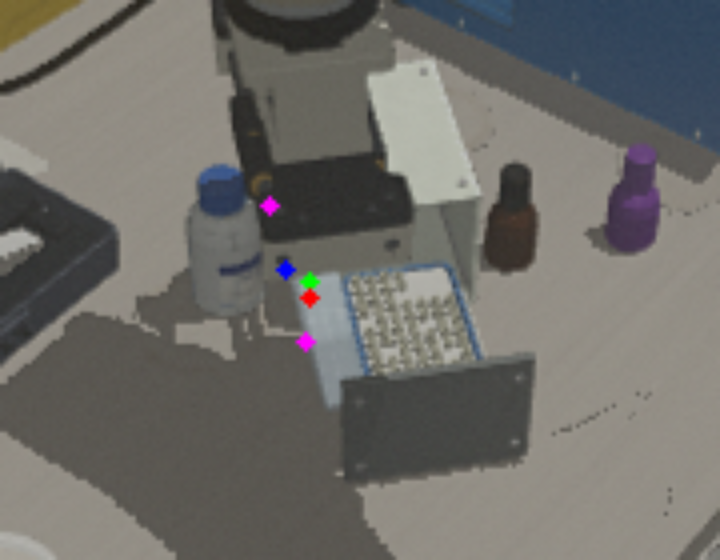

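View pics/side3.png

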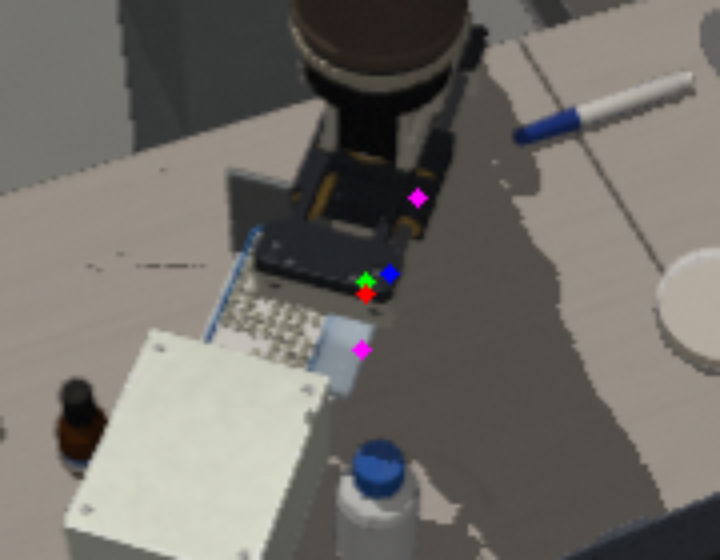

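View pics/wrist3.png

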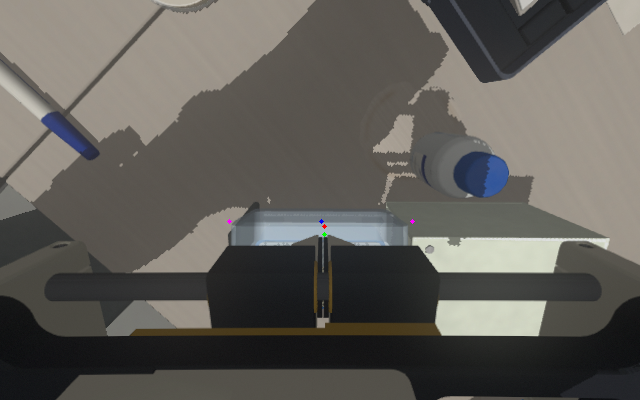

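Run:
```python
from h import *
p,d,P=cloud("wrist"); S=toS(P)
cv2.imwrite('pics/wz.png',cv2.resize(p[195:345,190:450],None,fx=3,fy=3,interpolation=2))
np.set_printoptions(linewidth=200,suppress=True)
for u in (250,305,322,340,400):
    print(u)
    for v in range(204,340,6): print(v,S[v,u].round(3),d[v,u].round(3))
```

```text
250
204 [-0.203  0.049  0.001] 0.297
210 [-0.195  0.054  0.035] 0.264
216 [-0.18   0.068  0.094] 0.202
222 [-0.174  0.072  0.117] 0.18
228 [-0.174  0.069  0.119] 0.178
234 [-0.174  0.066  0.121] 0.178
240 [-0.174  0.062  0.121] 0.179
246 [-0.153  0.094  0.2  ] 0.094
252 [-0.152  0.094  0.205] 0.089
258 [-0.151  0.093  0.207] 0.087
264 [-0.15   0.094  0.211] 0.083
270 [-0.15   0.094  0.215] 0.079
276 [-0.149  0.093  0.217] 0.077
282 [-0.149  0.092  0.217] 0.078
288 [-0.149  0.09   0.217] 0.078
294 [-0.149  0.089  0.219] 0.077
300 [-0.149  0.087  0.218] 0.079
306 [-0.15   0.084  0.217] 0.08
312 [-0.15   0.082  0.217] 0.081
318 [-0.15   0.081  0.218] 0.08
324 [-0.15   0.079  0.218] 0.08
330 [-0.149  0.08   0.221] 0.077
336 [-0.147  0.084  0.228] 0.07
305
204 [-0.148  0.049 -0.   ] 0.298
210 [-0.144  0.064  0.067] 0.23
216 [-0.142  0.069  0.095] 0.201
222 [-0.141  0.071  0.115] 0.182
228 [-0.141  0.069  0.12 ] 0.178
234 [-0.141  0.066  0.121] 0.178
240 [-0.14   0.068  0.136] 0.163
246 [-0.136  0.094  0.2  ] 0.094
252 [-0.135  0.094  0.203] 0.09
258 [-0.135  0.094  0.208] 0.086
264 [-0.13
[... 1996 characters left out ...]
033] 0.265
216 [-0.066  0.054  0.052] 0.247
222 [-0.083  0.071  0.114] 0.183
228 [-0.083  0.069  0.118] 0.179
234 [-0.083  0.065  0.119] 0.179
240 [-0.083  0.062  0.12 ] 0.18
246 [-0.106  0.094  0.199] 0.094
252 [-0.107  0.094  0.203] 0.09
258 [-0.108  0.094  0.208] 0.086
264 [-0.109  0.094  0.212] 0.082
270 [-0.109  0.094  0.215] 0.079
276 [-0.11   0.093  0.217] 0.078
282 [-0.11   0.092  0.218] 0.077
288 [-0.11   0.09   0.218] 0.077
294 [-0.11   0.088  0.218] 0.078
300 [-0.109  0.086  0.217] 0.079
306 [-0.109  0.085  0.218] 0.079
312 [-0.11   0.084  0.219] 0.079
318 [-0.11   0.082  0.219] 0.079
324 [-0.109  0.08   0.219] 0.08
330 [-0.11   0.08   0.221] 0.078
336 [-0.112  0.083  0.227] 0.071
```

View pics/wz.png

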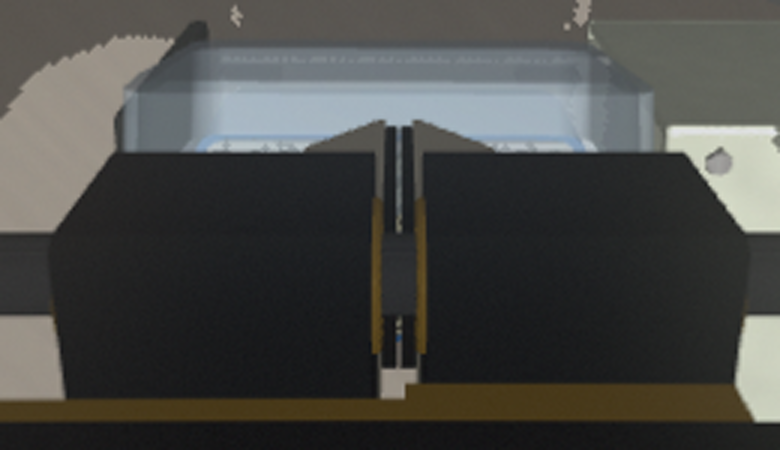

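Run:
```python
from h import *
np.set_printoptions(linewidth=200,suppress=True)
for n in("scene","side"):
    p,d,P=cloud(n); S=toS(P)
    m=(abs(S[...,0]+.129)<.1)&(abs(S[...,1]-.0586)<.06)&(S[...,2]>.124)&(S[...,2]<.3)
    q=S[m]
    for z in np.arange(.12,.26,.01):
        k=(q[:,2]>=z)&(q[:,2]<z+.01)
        if k.sum(): print(n,z.round(2),k.sum(),np.percentile(q[k][:,:2],[2,98],axis=0).round(3).tolist())
```

```text
scene 0.19 109 [[-0.217, 0.024], [-0.05, 0.094]]
scene 0.2 199 [[-0.218, 0.023], [-0.049, 0.094]]
scene 0.21 264 [[-0.222, 0.022], [-0.05, 0.094]]
scene 0.22 142 [[-0.225, 0.023], [-0.056, 0.094]]
scene 0.23 698 [[-0.224, 0.024], [-0.05, 0.093]]
scene 0.24 124 [[-0.181, 0.035], [-0.14, 0.083]]
scene 0.25 106 [[-0.181, 0.037], [-0.146, 0.082]]
scene 0.26 101 [[-0.181, 0.037], [-0.166, 0.08]]
side 0.14 2 [[-0.132, 0.069], [-0.131, 0.069]]
side 0.18 4 [[-0.101, 0.051], [-0.098, 0.064]]
side 0.19 144 [[-0.209, 0.023], [-0.041, 0.094]]
side 0.2 201 [[-0.21, 0.024], [-0.042, 0.094]]
side 0.21 382 [[-0.195, 0.022], [-0.036, 0.094]]
side 0.22 187 [[-0.209, 0.026], [-0.034, 0.095]]
side 0.23 784 [[-0.212, 0.025], [-0.035, 0.093]]
side 0.24 88 [[-0.138, 0.037], [-0.111, 0.084]]
side 0.25 85 [[-0.132, 0.039], [-0.112, 0.084]]
side 0.26 56 [[-0.126, 0.038], [-0.112, 0.081]]
```

The fingers passed over the lid without touching it. The wrist and side depths put the gripper body at z≈0.195 and the fingertips at about 0.13. The reported TCP of 0.1035 predicts 0.155 and 0.09, so the real tips sit about 40 mm higher than the reported pose. x and y agree. I'll back off, go down slowly clear of the lid, and measure the tip height.

```bash
python3 -m handwheel '[{"tx":2,"ty":0,"tz":-0.5,"wx":0,"wy":0,"wz":0,"claw":0},{"tx":4.5,"ty":0,"tz":-0.5,"wx":0,"wy":0,"wz":0,"claw":0},{"tx":7,"ty":0,"tz":-0.5,"wx":0,"wy":0,"wz":0,"claw":0},{"tx":7.4,"ty":0,"tz":0,"wx":0,"wy":0,"wz":0,"claw":0},{"tx":7.4,"ty":0,"tz":1,"wx":0,"wy":0,"wz":0,"claw":0},{"tx":7.4,"ty":0,"tz":2,"wx":0,"wy":0,"wz":0,"claw":0},{"tx":7.4,"ty":0,"tz":3,"wx":0,"wy":0,"wz":0,"claw":0},{"tx":7.4,"ty":0,"tz":3.5,"wx":0,"wy":0,"wz":0,"claw":0},{"tx":7.4,"ty":0,"tz":3.5,"wx":0,"wy":0,"wz":0,"claw":0},{"tx":7.4,"ty":0,"tz":3.5,"wx":0,"wy":0,"wz":0,"claw":0}]'
python3 - <<'E'
from h import *
np.set_printoptions(linewidth=200,suppress=True)
s=sensors.observe(); print(toS(s['position']),s['clock'],s['force'])
for n in("scene","side","wrist"):
    p,d,P=cloud(n); S=toS(P)
    q={"scene":p[120:260,230:410],"side":p[120:260,230:410],"wrist":p[180:340,190:450]}[n]
    cv2.imwrite(f'pics/{n}4.png',cv2.resize(q,None,fx=3,fy=3))
    m=(abs(S[...,0]+.130)<.09)&(abs(S[...,1]-.131)<.05)&(S[...,2]>.02)&(S[...,2]<.3)
    q=S[m]
    for z in np.arange(.02,.26,.01):
        k=(q[:,2]>=z)&(q[:,2]<z+.01)
        if k.sum(): print(n,z.round(2),k.sum(),np.percentile(q[k][:,:2],[2,98],axis=0).round(3).tolist())
    if n=="wrist":
        for v in range(204,270,4): print(v,S[v,322].round(3),S[v,312].round(3))
E
```

```text
clock: 5.75
position: [0.6052, -0.0933, 0.068]
ee_rot: [-2.846, -1.329, 0.002]
force: [1.2, -0.9, 0.3]
width: 0.009
[-0.12901563  0.13087294  0.06801402] 5.75 [ 1.1508203  -0.91023268  0.3384988 ]
scene 0.15 28 [[-0.217, 0.099], [-0.212, 0.163]]
scene 0.16 137 [[-0.218, 0.095], [-0.159, 0.166]]
scene 0.17 157 [[-0.218, 0.095], [-0.105, 0.166]]
scene 0.18 123 [[-0.22, 0.095], [-0.102, 0.166]]
scene 0.19 346 [[-0.22, 0.095], [-0.171, 0.166]]
scene 0.2 260 [[-0.219, 0.1], [-0.154, 0.162]]
scene 0.21 92 [[-0.181, 0.109], [-0.145, 0.156]]
scene 0.22 90 [[-0.181, 0.109], [-0.177, 0.152]]
scene 0.23 98 [[-0.181, 0.11], [-0.139, 0.152]]
scene 0.24 129 [[-0.181, 0.096], [-0.145, 0.162]]
scene 0.25 379 [[-0.18, 0.095], [-0.144, 0.166]]
side 0.06 1 [[-0.04, 0.108], [-0.04, 0.108]]
side 0.13 7 [[-0.113, 0.122], [-0.111, 0.14]]
side 0.15 54 [[-0.101, 0.098], [-0.042, 0.164]]
side 0.16 153 [[-0.208, 0.096], [-0.041, 0.168]]
side 0.17 249 [[-0.207, 0.096], [-0.041, 0.168]]
side 0.18 190 [[-0.157, 0.096], [-0.085, 0.167]]
side 0.19 457 [[-0.199, 0.098], [-0.041, 0.167]]
side 0.2 238 [[-0.124, 0.099]
[... 1343 characters left out ...]

216 [-0.13   0.122  0.001] [-0.139  0.122  0.001]
220 [-0.13   0.118  0.001] [-0.139  0.118  0.   ]
224 [-0.13   0.114  0.001] [-0.139  0.115  0.002]
228 [-0.13   0.111  0.002] [-0.139  0.11   0.   ]
232 [-0.13   0.107  0.001] [-0.139  0.106  0.   ]
236 [-0.13   0.102  0.   ] [-0.136  0.142  0.096]
240 [-0.13   0.141  0.098] [-0.135  0.142  0.102]
244 [-0.13   0.14   0.103] [-0.135  0.142  0.108]
248 [-0.13   0.14   0.108] [-0.133  0.167  0.166]
252 [-0.13   0.14   0.113] [-0.133  0.168  0.17 ]
256 [-0.13   0.14   0.118] [-0.133  0.167  0.171]
260 [-0.13   0.141  0.122] [-0.133  0.167  0.174]
264 [-0.13   0.14   0.125] [-0.133  0.167  0.176]
268 [-0.13   0.138  0.125] [-0.132  0.167  0.179]
```

View pics/side4.png

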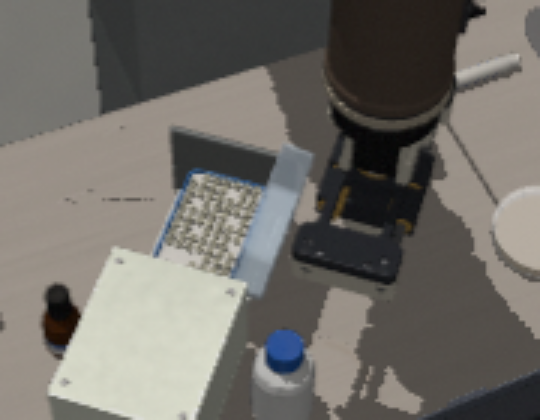

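View pics/wrist4.png

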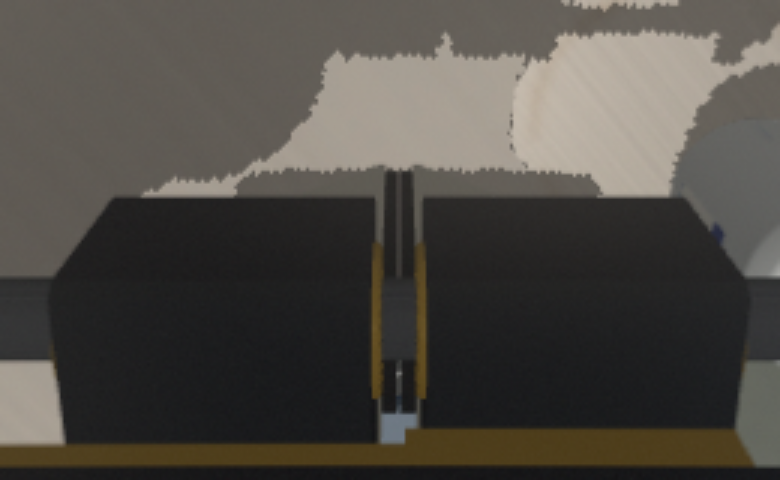

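With the reported TCP at 0.068 the fingertip sits at z≈0.095, so the tip is at reported +0.027. I go down 1 cm and sweep again.

```bash
python3 -m handwheel '[{"tx":0,"ty":0,"tz":0.5,"wx":0,"wy":0,"wz":0,"claw":0},{"tx":-1,"ty":0,"tz":1,"wx":0,"wy":0,"wz":0,"claw":0},{"tx":-2,"ty":0,"tz":1,"wx":0,"wy":0,"wz":0,"claw":0},{"tx":-3,"ty":0,"tz":1,"wx":0,"wy":0,"wz":0,"claw":0},{"tx":-4,"ty":0,"tz":1,"wx":0,"wy":0,"wz":0,"claw":0},{"tx":-5,"ty":0,"tz":1,"wx":0,"wy":0,"wz":0,"claw":0},{"tx":-6,"ty":0,"tz":1,"wx":0,"wy":0,"wz":0,"claw":0},{"tx":-7,"ty":0,"tz":1,"wx":0,"wy":0,"wz":0,"claw":0},{"tx":-7.7,"ty":0,"tz":1,"wx":0,"wy":0,"wz":0,"claw":0},{"tx":-8.2,"ty":0,"tz":1,"wx":0,"wy":0,"wz":0,"claw":0},{"tx":-8.2,"ty":0,"tz":1,"wx":0,"wy":0,"wz":0,"claw":0}]'
python3 - <<'E'
from h import *
print(toS(sensors.observe()['position']))
for n in("scene","side"):
    p,d,P=cloud(n); S=toS(P)
    q=p[120:260,230:410]
    cv2.imwrite(f'pics/{n}5.png',cv2.resize(q,None,fx=3,fy=3))
E
```

```text
clock: 6.82
position: [0.5586, -0.1546, 0.063]
ee_rot: [2.841, 1.331, 0.017]
force: [3.6, 4.1, 23.3]
width: 0.006
[-0.12550932  0.05401666  0.06298743]
```

View pics/side5.png

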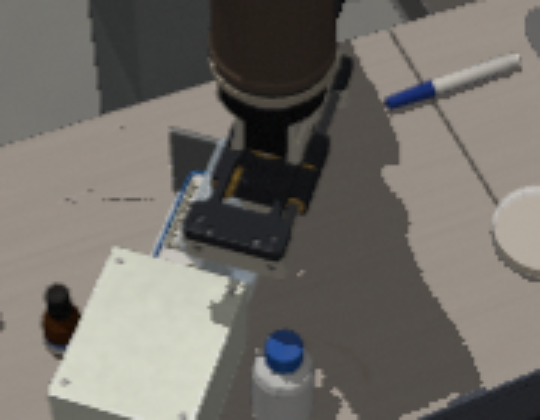

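View pics/scene5.png

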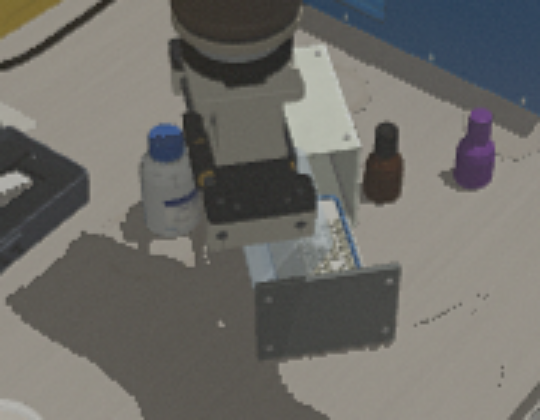

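The lid has swung to roughly half shut, but the wrist reads 23 N upward. I check why before moving on.

Run:
```python
from h import *
np.set_printoptions(linewidth=200,suppress=True)
s=sensors.observe(); print(s['force'],s['ft_torque'],s['clock'],toS(s['position']),cmdto([-.13,.05,.058]))
for n in("scene","side","wrist"):
    p,d,P=cloud(n); S=toS(P)
    if n=="wrist":
        cv2.imwrite('pics/wrist6.png',cv2.resize(p[150:345,190:450],None,fx=3,fy=3))
    for a,b in((-.188,-.165),(-.10,-.075)):
      m=(S[...,0]<b)&(S[...,0]>a)&(S[...,1]>-.05)&(S[...,1]<.12)&(S[...,2]>.056)
      q=S[m]
      for z in np.arange(.05,.16,.01):
        k=(q[:,2]>=z)&(q[:,2]<z+.01); 
        if k.sum(): print(n,a,z.round(2),k.sum(),np.percentile(q[k][:,1],[5,50,95]).round(3))
```

```text
[ 3.9238461   4.02752156 21.77264633] [ 0.73508455 -0.80073467  0.09055361] 6.9167 [-0.12548275  0.05346426  0.06263343] (array([-0.35, -0.46,  0.46]), array([ 0.48, -0.39,  0.08]), array([-0.1255,  0.0535,  0.0626]), 6.9167)
scene -0.188 0.07 13 [0.048 0.051 0.053]
scene -0.188 0.08 61 [0.012 0.039 0.048]
scene -0.188 0.09 82 [0.004 0.029 0.04 ]
scene -0.188 0.1 80 [-0.005  0.015  0.032]
scene -0.188 0.11 69 [-0.004  0.008  0.024]
scene -0.188 0.12 1 [0.013 0.013 0.013]
scene -0.1 0.1 4 [-0.007 -0.006 -0.004]
scene -0.1 0.11 16 [-0.005 -0.001  0.002]
scene -0.1 0.15 1 [0.088 0.088 0.088]
side -0.188 0.05 1 [-0.025 -0.025 -0.025]
side -0.188 0.06 3 [-0.033 -0.033 -0.028]
side -0.188 0.07 1 [-0.025 -0.025 -0.025]
side -0.188 0.1 7 [-0.007 -0.005 -0.003]
side -0.188 0.11 6 [-0.003 -0.001  0.002]
side -0.1 0.05 1 [0.003 0.003 0.003]
side -0.1 0.07 15 [0.04  0.05  0.053]
side -0.1 0.08 29 [0.011 0.039 0.047]
side -0.1 0.09 9 [0.001 0.021 0.036]
side -0.1 0.1 9 [-0.006 -0.004 -0.001]
side -0.1 0.14 7 [0.043 0.05  0.06 ]
side -0.1 0.15 38 [0.034 0.052 0.086]
wrist -0.188 0.07 137 [0.052 0.053 0.054]
wrist -0.188 0.11 2 [0.021 0.022 0.022]
wrist -0.1 0.07 165 [0.052 0.053 0.053]
wrist -0.1 0.15 17 [0.088 0.088 0.089]
```

View pics/wrist6.png

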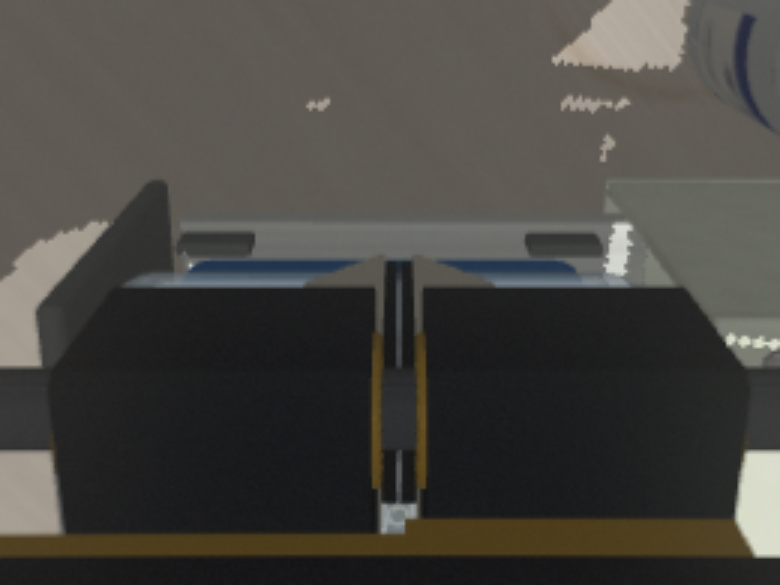

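The fingertip bears on the lid close above its hinge, at about 50° lid angle. Pressing down there acts against closing. I'll lift about 2 cm, continue the sweep above the lid's middle, then press down near the free edge.

```bash
python3 -m handwheel '[{"tx":0.5,"ty":0,"tz":-1,"wx":0,"wy":0,"wz":0,"claw":0},{"tx":0.5,"ty":0,"tz":-2,"wx":0,"wy":0,"wz":0,"claw":0},{"tx":0,"ty":0,"tz":-2.5,"wx":0,"wy":0,"wz":0,"claw":0},{"tx":-1,"ty":0,"tz":-2.5,"wx":0,"wy":0,"wz":0,"claw":0},{"tx":-2,"ty":0,"tz":-2.5,"wx":0,"wy":0,"wz":0,"claw":0},{"tx":-2.7,"ty":0,"tz":-2.5,"wx":0,"wy":0,"wz":0,"claw":0},{"tx":-2.7,"ty":0,"tz":-2.5,"wx":0,"wy":0,"wz":0,"claw":0}]'
python3 - <<'E'
from h import *
s=sensors.observe(); print(s['force'],toS(s['position']))
E
```

```text
clock: 7.65
position: [0.5335, -0.179, 0.0828]
ee_rot: [-2.848, -1.326, 0.004]
force: [-0.6, -0.9, 0.5]
width: 0.005
[-0.6044805  -0.87385816  0.45200745] [-0.12909265  0.01920764  0.08277939]
```

```bash
python3 -m handwheel '[{"tx":-0.8,"ty":0,"tz":0,"wx":0,"wy":0,"wz":0,"claw":0},{"tx":-1.6,"ty":0,"tz":0,"wx":0,"wy":0,"wz":0,"claw":0},{"tx":-2.4,"ty":0,"tz":0,"wx":0,"wy":0,"wz":0,"claw":0},{"tx":-3.2,"ty":0,"tz":0,"wx":0,"wy":0,"wz":0,"claw":0},{"tx":-3.7,"ty":0,"tz":0,"wx":0,"wy":0,"wz":0,"claw":0},{"tx":-3.7,"ty":0,"tz":0,"wx":0,"wy":0,"wz":0,"claw":0}]'
python3 - <<'E'
from h import *
s=sensors.observe(); print(s['force'],toS(s['position']),s['clock'])
for n in("scene","side"):
    p,d,P=cloud(n); S=toS(P)
    cv2.imwrite(f'pics/{n}7.png',cv2.resize(p[120:260,230:410],None,fx=3,fy=3))
    for a,b in((-.188,-.165),(-.10,-.075)):
      m=(S[...,0]<b)&(S[...,0]>a)&(S[...,1]>-.05)&(S[...,1]<.12)&(S[...,2]>.056)
      q=S[m]
      for z in np.arange(.05,.16,.01):
        k=(q[:,2]>=z)&(q[:,2]<z+.01); 
        if k.sum(): print(n,a,z.round(2),k.sum(),np.percentile(q[k][:,1],[5,50,95]).round(3))
E
```

```text
clock: 8.15
position: [0.5109, -0.2063, 0.0834]
ee_rot: [2.847, 1.328, -0.002]
force: [0.4, 0.2, -0.6]
width: 0.005
[ 0.36184121  0.19327649 -0.56326199] [-0.1288539  -0.0162234   0.08337241] 8.15
scene -0.188 0.07 13 [0.032 0.041 0.044]
scene -0.188 0.08 128 [-0.023  0.021  0.038]
scene -0.188 0.09 117 [-0.02   0.004  0.018]
scene -0.188 0.1 59 [-0.015 -0.008  0.002]
scene -0.1 0.07 12 [0.036 0.041 0.044]
scene -0.1 0.08 65 [0.019 0.03  0.04 ]
scene -0.1 0.09 66 [0.    0.01  0.019]
scene -0.1 0.1 14 [-0.005 -0.002  0.002]
side -0.188 0.07 17 [0.036 0.042 0.044]
side -0.188 0.08 61 [0.016 0.028 0.04 ]
side -0.188 0.09 53 [0.002 0.01  0.021]
side -0.1 0.07 19 [0.036 0.042 0.044]
side -0.1 0.08 126 [-0.023  0.026  0.039]
side -0.1 0.09 114 [-0.019  0.007  0.02 ]
side -0.1 0.1 30 [-0.016 -0.009 -0.002]
```

View pics/scene7.png

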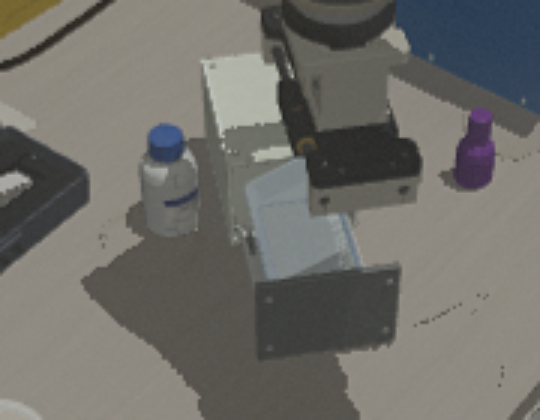

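The lid stands at about 25°. Now press down near the free edge.

```bash
python3 -m handwheel '[{"tx":-0.3,"ty":0,"tz":0.7,"wx":0,"wy":0,"wz":0,"claw":0},{"tx":-0.4,"ty":0,"tz":1.3,"wx":0,"wy":0,"wz":0,"claw":0},{"tx":-0.4,"ty":0,"tz":1.8,"wx":0,"wy":0,"wz":0,"claw":0},{"tx":-0.4,"ty":0,"tz":2.2,"wx":0,"wy":0,"wz":0,"claw":0},{"tx":-0.4,"ty":0,"tz":2.5,"wx":0,"wy":0,"wz":0,"claw":0},{"tx":-0.4,"ty":0,"tz":2.7,"wx":0,"wy":0,"wz":0,"claw":0},{"tx":-0.4,"ty":0,"tz":2.9,"wx":0,"wy":0,"wz":0,"claw":0},{"tx":-0.4,"ty":0,"tz":2.9,"wx":0,"wy":0,"wz":0,"claw":0}]'
python3 - <<'E'
from h import *
s=sensors.observe(); print(s['force'],toS(s['position']),s['clock'])
for n in("scene","side"):
    p,d,P=cloud(n); S=toS(P)
    cv2.imwrite(f'pics/{n}8.png',cv2.resize(p[120:260,230:410],None,fx=3,fy=3))
    for a,b in((-.185,-.165),(-.10,-.079)):
      for y in (-.03,-.02,-.01,0,.01,.02,.03):
        m=(S[...,0]<b)&(S[...,0]>a)&(abs(S[...,1]-y)<.005)&(S[...,2]>.05)&(S[...,2]<.12)
        if m.sum(): print(n,a,y,m.sum(),np.percentile(S[m][:,2],[5,50,95]).round(4))
E
```

```text
clock: 8.92
position: [0.5116, -0.2087, 0.0566]
ee_rot: [2.843, 1.329, 0.004]
force: [-3.5, -2.4, 19.2]
width: 0.006
[-3.47256286 -2.43506861 19.24879229] [-0.12681891 -0.01768701  0.05661905] 8.9167
scene -0.185 -0.03 16 [0.0762 0.0792 0.0811]
scene -0.185 -0.02 23 [0.0771 0.0796 0.0818]
scene -0.185 -0.01 21 [0.0776 0.0797 0.0815]
scene -0.185 0 21 [0.079  0.0804 0.0823]
scene -0.185 0.01 23 [0.078  0.0798 0.0819]
scene -0.185 0.02 25 [0.0784 0.0802 0.0818]
scene -0.185 0.03 22 [0.071  0.0789 0.0814]
scene -0.1 0 19 [0.0783 0.0792 0.081 ]
scene -0.1 0.01 26 [0.0779 0.0797 0.0812]
scene -0.1 0.02 29 [0.0779 0.0797 0.0817]
scene -0.1 0.03 35 [0.0555 0.0775 0.0811]
side -0.185 0 9 [0.0764 0.0787 0.082 ]
side -0.185 0.01 26 [0.0772 0.0787 0.0811]
side -0.185 0.02 23 [0.0762 0.079  0.0828]
side -0.185 0.03 32 [0.0533 0.0778 0.0818]
side -0.1 -0.03 5 [0.0743 0.0775 0.0818]
side -0.1 -0.02 7 [0.0767 0.0779 0.0793]
side -0.1 -0.01 7 [0.0771 0.0781 0.0799]
side -0.1 0 15 [0.0768 0.0786 0.0803]
side -0.1 0.01 33 [0.0763 0.0791 0.0811]
side -0.1 0.02 33 [0.0762 0.0788 0.0809]
side -0.1 0.03 42 [0.0569 0.078  0.082 ]
```

View pics/side8.png

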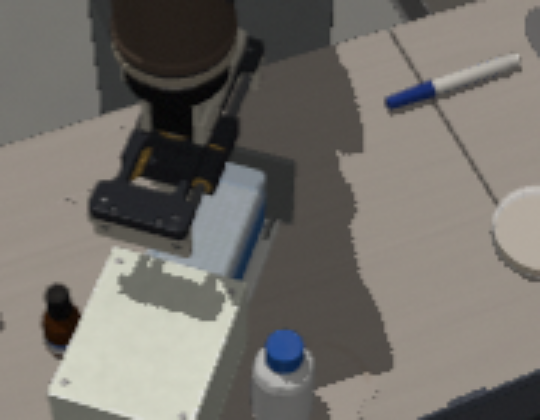

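The lid is shut: its top is flat at about 80 mm in both views. Lift off and go round to the front of the panel.

```bash
python3 -m handwheel '[{"tx":0,"ty":0,"tz":-1.5,"wx":0,"wy":0,"wz":0,"claw":0},{"tx":0,"ty":0,"tz":-4,"wx":0,"wy":0,"wz":0,"claw":0},{"tx":0.5,"ty":0,"tz":-7,"wx":0,"wy":0,"wz":0,"claw":0},{"tx":1.2,"ty":-3,"tz":-8,"wx":0,"wy":0,"wz":0,"claw":0},{"tx":1.8,"ty":-6,"tz":-8,"wx":0,"wy":0,"wz":0,"claw":0},{"tx":1.8,"ty":-9,"tz":-8,"wx":0,"wy":0,"wz":0,"claw":0},{"tx":1.8,"ty":-12,"tz":-8,"wx":0,"wy":0,"wz":0,"claw":0},{"tx":1.8,"ty":-13,"tz":-8,"wx":0,"wy":0,"wz":0,"claw":0},{"tx":1.8,"ty":-13,"tz":-6,"wx":0,"wy":0,"wz":0,"claw":0},{"tx":1.8,"ty":-13,"tz":-4,"wx":0,"wy":0,"wz":0,"claw":0},{"tx":1.8,"ty":-13,"tz":-2,"wx":0,"wy":0,"wz":0,"claw":0},{"tx":1.8,"ty":-13,"tz":-2,"wx":0,"wy":0,"wz":0,"claw":0}]'
python3 - <<'E'
from h import *
s=sensors.observe(); print(s['force'],cmdto([-.25,0,.031]))
for n in("scene","side"):
    p,d,P=cloud(n); S=toS(P)
    cv2.imwrite(f'pics/{n}9.png',cv2.resize(p[120:260,230:410],None,fx=3,fy=3))
    for a,b in((-.185,-.165),(-.14,-.12),(-.10,-.079)):
      for y in (-.025,0,.025):
        m=(S[...,0]<b)&(S[...,0]>a)&(abs(S[...,1]-y)<.005)&(S[...,2]>.05)&(S[...,2]<.12)
        if m.sum(): print(n,a,y,m.sum(),np.percentile(S[m][:,2],[5,50,95]).round(4))
    m=(abs(S[...,1])<.045)&(S[...,2]>.02)&(S[...,2]<.08)&(S[...,0]<-.16)&(S[...,0]>-.215)
    if m.sum():print(n,'face x',m.sum(),np.percentile(S[m][:,0],[5,25,50,75,95]).round(4))
    m=(S[...,2]>.084)&(S[...,2]<.0905)&(S[...,0]<-.16)&(S[...,0]>-.22)&(abs(S[...,1])<.05)
    if m.sum():print('panel top',m.sum(),np.percentile(S[m],[3,97],axis=0).round(4).tolist())
E
```

```text
clock: 10.02
position: [0.4197, -0.11, 0.072]
ee_rot: [-2.843, -1.33, 0.005]
force: [-0.9, 0.4, 0.0]
width: 0.007
[-0.93101903  0.4458393   0.00244171] (array([0.09, 1.08, 4.09]), array([-0.23,  0.09,  0.06]), array([-0.2606, -0.0009,  0.072 ]), 10.0167)
scene -0.185 0.025 22 [0.0782 0.0797 0.0816]
scene -0.14 0 2 [0.0776 0.0786 0.0796]
scene -0.14 0.025 28 [0.0776 0.0798 0.0808]
scene -0.1 0.025 24 [0.0771 0.0797 0.0815]
scene face x 304 [-0.1951 -0.1938 -0.1929 -0.192  -0.1699]
panel top 43 [[-0.1941, 0.0204, 0.0844], [-0.1872, 0.0488, 0.0897]]
side -0.185 -0.025 22 [0.0754 0.079  0.0806]
side -0.185 0 24 [0.0747 0.0783 0.0808]
side -0.185 0.025 22 [0.0762 0.0799 0.0828]
side -0.14 -0.025 29 [0.0767 0.0793 0.0811]
side -0.14 0 33 [0.0757 0.0788 0.0821]
side -0.14 0.025 30 [0.0756 0.0798 0.0831]
side -0.1 -0.025 30 [0.0765 0.079  0.0817]
side -0.1 0 34 [0.0757 0.0795 0.0825]
side -0.1 0.025 35 [0.0758 0.0796 0.0815]
side face x 327 [-0.19   -0.1887 -0.1864 -0.1708 -0.1623]
panel top 100 [[-0.1944, -0.0478, 0.0843], [-0.1856, 0.046, 0.0901]]
```

View pics/side9.png

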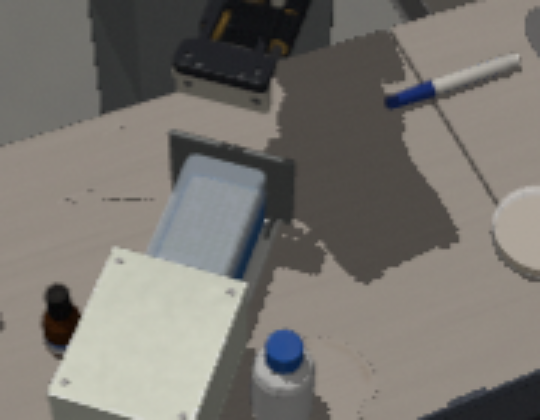

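View pics/scene9.png

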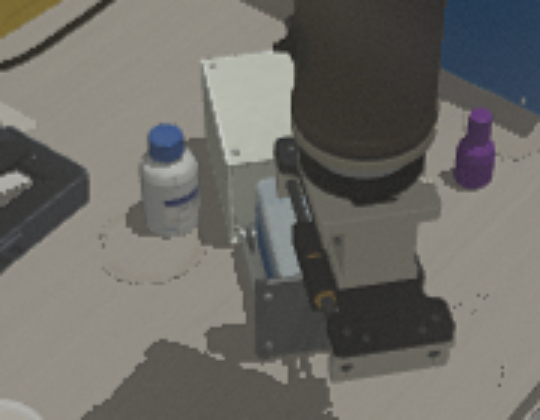

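The lid is still shut and the tray is out about 0.117 m, with the panel face at x≈-0.193. Lower in front of the panel, then push.

```bash
python3 -m handwheel '[{"tx":0,"ty":0,"tz":1.5,"wx":0,"wy":0,"wz":0,"claw":0},{"tx":0,"ty":0,"tz":3,"wx":0,"wy":0,"wz":0,"claw":0},{"tx":0,"ty":0.5,"tz":4.1,"wx":0,"wy":0,"wz":0,"claw":0},{"tx":0,"ty":1.5,"tz":4.1,"wx":0,"wy":0,"wz":0,"claw":0},{"tx":0,"ty":2.5,"tz":4.1,"wx":0,"wy":0,"wz":0,"claw":0},{"tx":0,"ty":3.2,"tz":4.1,"wx":0,"wy":0,"wz":0,"claw":0},{"tx":0,"ty":3.9,"tz":4.1,"wx":0,"wy":0,"wz":0,"claw":0},{"tx":0,"ty":4.6,"tz":4.1,"wx":0,"wy":0,"wz":0,"claw":0},{"tx":0,"ty":5.3,"tz":4.1,"wx":0,"wy":0,"wz":0,"claw":0},{"tx":0,"ty":6,"tz":4.1,"wx":0,"wy":0,"wz":0,"claw":0},{"tx":0,"ty":6.7,"tz":4.1,"wx":0,"wy":0,"wz":0,"claw":0},{"tx":0,"ty":6.7,"tz":4.1,"wx":0,"wy":0,"wz":0,"claw":0}]'
python3 - <<'E'
from h import *
s=sensors.observe(); print(s['force'],s['force']@RS,cmdto([-.0945,0,.031]))
for n in("side","scene"):
    p,d,P=cloud(n); S=toS(P)
    cv2.imwrite(f'pics/{n}10.png',cv2.resize(p[120:260,230:410],None,fx=3,fy=3))
    m=(S[...,2]>.084)&(S[...,2]<.0905)&(S[...,0]<-.10)&(S[...,0]>-.22)&(abs(S[...,1])<.05)
    if m.sum():print('panel top',m.sum(),np.percentile(S[m],[3,97],axis=0).round(4).tolist())
E
```

```text
clock: 11.12
position: [0.4742, -0.1547, 0.0337]
ee_rot: [2.846, 1.329, 0.001]
force: [0.8, 0.0, 0.1]
width: 0.003
[0.75329639 0.03771687 0.0747036 ] [0.55370926 0.51213676 0.0747036 ] (array([0.02, 9.57, 0.28]), array([ 0.07, -0.03, -0.03]), array([-0.1902, -0.0002,  0.0337]), 11.1167)
panel top 33 [[-0.1725, 0.0193, 0.0843], [-0.1177, 0.0483, 0.0898]]
panel top 30 [[-0.1738, 0.0295, 0.0844], [-0.1664, 0.0493, 0.0897]]
```

View pics/side10.png

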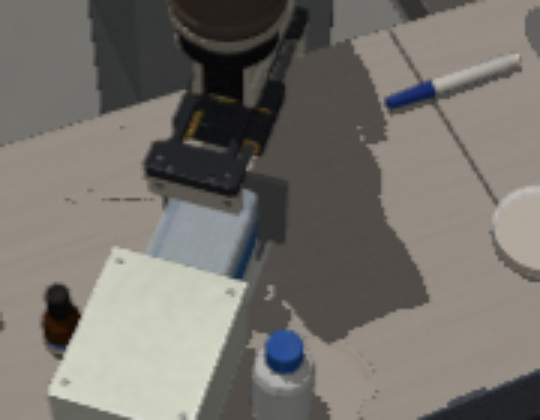

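Panel moves with the finger: its face is at about -0.1735 and the finger offset is about 17 mm. The end point is TCP x≈-0.092. Continue gently to about 2 cm short of that.

```bash
python3 -m handwheel '[{"tx":0,"ty":0.7,"tz":0,"wx":0,"wy":0,"wz":0,"claw":0},{"tx":0,"ty":1.4,"tz":0,"wx":0,"wy":0,"wz":0,"claw":0},{"tx":0,"ty":2.1,"tz":0,"wx":0,"wy":0,"wz":0,"claw":0},{"tx":0,"ty":2.8,"tz":0,"wx":0,"wy":0,"wz":0,"claw":0},{"tx":0,"ty":3.5,"tz":0,"wx":0,"wy":0,"wz":0,"claw":0},{"tx":0,"ty":4.2,"tz":0,"wx":0,"wy":0,"wz":0,"claw":0},{"tx":0,"ty":4.9,"tz":0,"wx":0,"wy":0,"wz":0,"claw":0},{"tx":0,"ty":5.6,"tz":0,"wx":0,"wy":0,"wz":0,"claw":0},{"tx":0,"ty":6.3,"tz":0,"wx":0,"wy":0,"wz":0,"claw":0},{"tx":0,"ty":7,"tz":0,"wx":0,"wy":0,"wz":0,"claw":0},{"tx":0,"ty":7.5,"tz":0,"wx":0,"wy":0,"wz":0,"claw":0},{"tx":0,"ty":7.5,"tz":0,"wx":0,"wy":0,"wz":0,"claw":0}]'
python3 - <<'E'
from h import *
s=sensors.observe(); print(s['force']@RS,cmdto([-.092,0,.031]))
for n in("side","scene"):
    p,d,P=cloud(n); S=toS(P)
    cv2.imwrite(f'pics/{n}11.png',cv2.resize(p[120:260,230:410],None,fx=3,fy=3))
    m=(S[...,2]>.080)&(S[...,2]<.0905)&(S[...,0]<-.072)&(S[...,0]>-.15)&(abs(S[...,1])<.05)
    if m.sum():print('panel top',m.sum(),np.percentile(S[m],[3,97],axis=0).round(4).tolist())
E
```

```text
clock: 12.22
position: [0.5317, -0.2028, 0.0336]
ee_rot: [2.845, 1.329, 0.002]
force: [0.4, -1.1, 0.9]
width: 0.008
[ 0.98785618 -0.56799509  0.87942357] (array([0.03, 2.32, 0.26]), array([ 0.09, -0.02, -0.03]), array([-0.1152, -0.0003,  0.0336]), 12.2167)
panel top 59 [[-0.1014, 0.0105, 0.0803], [-0.077, 0.0486, 0.0901]]
panel top 40 [[-0.0985, 0.0289, 0.0807], [-0.0777, 0.0493, 0.0902]]
```

View pics/scene11.png

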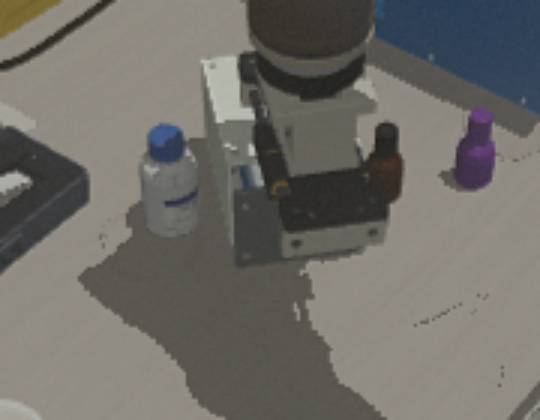

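Tray is going in with the lid flat under the roof. The last 2 cm go at 2–3 mm per row, checking the force along the way.

```bash
python3 -m handwheel '[{"tx":0,"ty":0.3,"tz":0,"wx":0,"wy":0,"wz":0,"claw":0},{"tx":0,"ty":0.6,"tz":0,"wx":0,"wy":0,"wz":0,"claw":0},{"tx":0,"ty":0.9,"tz":0,"wx":0,"wy":0,"wz":0,"claw":0},{"tx":0,"ty":1.2,"tz":0,"wx":0,"wy":0,"wz":0,"claw":0},{"tx":0,"ty":1.4,"tz":0,"wx":0,"wy":0,"wz":0,"claw":0},{"tx":0,"ty":1.6,"tz":0,"wx":0,"wy":0,"wz":0,"claw":0},{"tx":0,"ty":1.8,"tz":0,"wx":0,"wy":0,"wz":0,"claw":0},{"tx":0,"ty":1.95,"tz":0,"wx":0,"wy":0,"wz":0,"claw":0},{"tx":0,"ty":2.1,"tz":0,"wx":0,"wy":0,"wz":0,"claw":0},{"tx":0,"ty":2.1,"tz":0,"wx":0,"wy":0,"wz":0,"claw":0}]'
python3 - <<'E'
from h import *
s=sensors.observe(); print(s['force']@RS,cmdto([-.092,0,.031]))
E
```

```text
clock: 13.15
position: [0.5469, -0.2153, 0.0335]
ee_rot: [2.846, 1.33, 0.0]
force: [0.1, 1.7, 1.1]
width: 0.005
[-0.983215    1.35430323  1.05488475] (array([0.01, 0.35, 0.25]), array([ 0.02, -0.01,  0.02]), array([-0.0955, -0.0001,  0.0335]), 13.15)
```

```bash
python3 -m handwheel '[{"tx":0,"ty":0.1,"tz":0,"wx":0,"wy":0,"wz":0,"claw":0},{"tx":0,"ty":0.2,"tz":0,"wx":0,"wy":0,"wz":0,"claw":0},{"tx":0,"ty":0.3,"tz":0,"wx":0,"wy":0,"wz":0,"claw":0},{"tx":0,"ty":0.3,"tz":0,"wx":0,"wy":0,"wz":0,"claw":0}]'
python3 - <<'E'
from h import *
s=sensors.observe(); print(s['force']@RS,toS(s['position']))
E
```

```text
clock: 13.48
position: [0.5485, -0.2167, 0.0334]
ee_rot: [-2.845, -1.331, 0.001]
force: [-3.6, 2.5, 1.9]
width: 0.006
[-4.34148711 -0.36847208  1.86373648] [-0.09336198 -0.00016729  0.03344381]
```

```bash
python3 -m handwheel '[{"tx":0,"ty":0.1,"tz":0,"wx":0,"wy":0,"wz":0,"claw":0},{"tx":0,"ty":0.15,"tz":0,"wx":0,"wy":0,"wz":0,"claw":0},{"tx":0,"ty":0.2,"tz":0,"wx":0,"wy":0,"wz":0,"claw":0},{"tx":0,"ty":0.2,"tz":0,"wx":0,"wy":0,"wz":0,"claw":0}]'
python3 - <<'E'
from h import *
s=sensors.observe(); print(s['force']@RS,toS(s['position']))
E
```

```text
clock: 13.82
position: [0.5484, -0.2167, 0.0334]
ee_rot: [-2.843, -1.331, 0.004]
force: [-8.5, 7.8, 9.7]
width: 0.003
[-11.51661084   0.47986698   9.67104333] [-0.09344181 -0.0002302   0.03336937]
```

The force rose to 11.5 N with no further movement, so the tray is at its stop. Back off and check.

```bash
python3 -m handwheel '[{"tx":0,"ty":-1,"tz":0,"wx":0,"wy":0,"wz":0,"claw":0},{"tx":0,"ty":-3,"tz":0,"wx":0,"wy":0,"wz":0,"claw":0},{"tx":0,"ty":-6,"tz":-1,"wx":0,"wy":0,"wz":0,"claw":0},{"tx":0,"ty":-9,"tz":-4,"wx":0,"wy":0,"wz":0,"claw":0},{"tx":0,"ty":-12,"tz":-8,"wx":0,"wy":0,"wz":0,"claw":0},{"tx":0,"ty":-14,"tz":-12,"wx":0,"wy":0,"wz":0,"claw":0},{"tx":-3,"ty":-14,"tz":-15,"wx":0,"wy":0,"wz":0,"claw":0},{"tx":-6,"ty":-14,"tz":-16,"wx":0,"wy":0,"wz":0,"claw":0},{"tx":-10,"ty":-14,"tz":-16,"wx":0,"wy":0,"wz":0,"claw":0},{"tx":-10,"ty":-14,"tz":-16,"wx":0,"wy":0,"wz":0,"claw":0},{"tx":-10,"ty":-14,"tz":-16,"wx":0,"wy":0,"wz":0,"claw":0}]'
python3 - <<'E'
from h import *
s=sensors.observe(); print(s['force'],toS(s['position']))
for n in("side","scene"):
    p,d,P=cloud(n); S=toS(P)
    cv2.imwrite(f'pics/{n}12.png',cv2.resize(p[120:260,230:410],None,fx=3,fy=3))
    m=(S[...,2]>.082)&(S[...,2]<.0905)&(S[...,0]<-.065)&(S[...,0]>-.15)&(abs(S[...,1])<.05)
    if m.sum():print('panel top',m.sum(),np.percentile(S[m],[3,97],axis=0).round(4).tolist())
    m=(abs(S[...,1])<.045)&(S[...,2]>.02)&(S[...,2]<.08)&(S[...,0]<-.065)&(S[...,0]>-.12)
    if m.sum():print(n,'face x',m.sum(),np.percentile(S[m][:,0],[5,25,50,75,95]).round(4))
    for l in("dropper","stain_bottle","marker"):
        for r in nets.cut_out(l,n)[:2]:
            print(n,l,round(r['score'],2),np.round(r['uv']),np.nanmedian(P[r['region']],0).round(3))
E
```

```text
clock: 14.73
position: [0.3774, -0.2077, 0.1939]
ee_rot: [2.848, 1.322, -0.0]
force: [-0.1, 0.7, -0.0]
width: 0.002
[-0.14952852  0.70325158 -0.04925924] [-0.23038486 -0.10294967  0.19390661]
panel top 71 [[-0.076, -0.0467, 0.085], [-0.0664, 0.0475, 0.0903]]
side dropper 0.61 [217. 219.] [ 0.504 -0.388  0.038]
side dropper 0.47 [252. 230.] [ 0.553 -0.329  0.041]
side stain_bottle 0.79 [327. 248.] [ 0.677 -0.193  0.063]
side marker 0.79 [386. 146.] [0.424 0.096 0.013]
panel top 154 [[-0.0777, -0.0474, 0.0824], [-0.0659, 0.0468, 0.09]]
scene face x 650 [-0.0776 -0.0761 -0.0751 -0.0741 -0.0727]
scene dropper 0.73 [386. 176.] [ 0.491 -0.377  0.027]
scene dropper 0.26 [329. 187.] [ 0.563 -0.23   0.053]
scene stain_bottle 0.96 [286. 183.] [ 0.654 -0.177  0.055]
scene marker 0.69 [288. 316.] [0.418 0.085 0.014]
```

View pics/scene12.png

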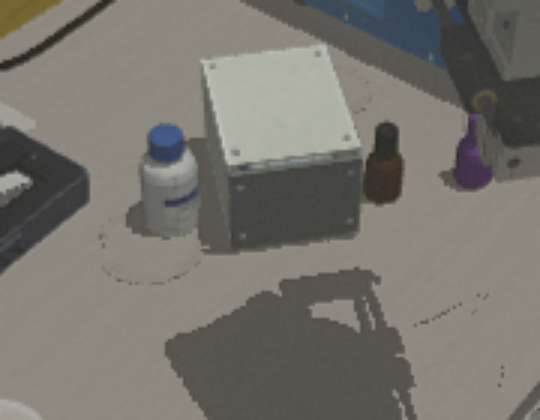

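View pics/side12.png

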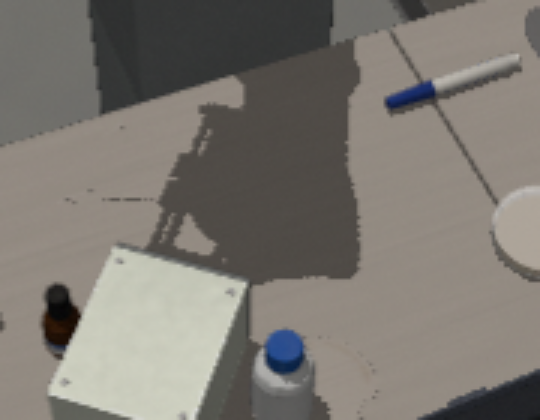

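The panel face measures x≈-0.0751 (home is -0.0755) and is flush with the housing. Bottles and marker are where they stood, and the robot is clear.

```bash
python3 -c "
from cell import arm
print(arm.sign_off())"
```

```text
the job is handed in; nothing more can be done
None
```

I closed the lid with the closed fingertips, then pushed the tray gently to its stop and handed the job in at about 15 s of the 48 s.

**Last checks**
- **Lid:** it read flat at about 80 mm in both cameras before I pushed the tray. With the tray in, the roof hides it, so I could not measure it again.
- **Tray:** the panel face measured x ≈ -0.075 m against -0.0755 m for home. The push force rose to about 12 N in the push direction with no further movement, so it was on its stop.
- **Bottles and marker:** both bottles stand upright. The stain bottle measured within about 2 mm of its first position and the brown dropper within about 1 mm (side camera). For the marker, the side-camera estimate shifted 9 mm between looks, but nothing came near it and it looks unmoved in the pictures.
- **Robot:** clear of everything at hand-in.

**What went wrong or disagreed**
- **Fingertip height:** the real fingertips sat about 40 mm higher than the reported tool pose implied. My first sweep therefore passed over the lid without touching it, and I corrected for the offset after measuring it in the depth images.
- **Lid sweep:** on the second sweep the tip bore on the lid close to its hinge, with 23 N on the wrist. I lifted and finished it from nearer the free edge.
- **Lid press:** the final press read about 19 N on the wrist, well above the roughly 1 N the lid needs.
- **Tray shift:** the tray read about 4 mm further in after the lid work, 0.117 m against 0.1215 m. That was still well out.
- **Dropper detection:** the network missed the brown dropper in the last scene view, but it shows upright in the picture.

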